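Thread the coil spring onto the pedal-kart damper

ROBOT

A 6-joint arm with a two-finger parallel gripper is mounted at the origin on the work surface. World frame = base frame: x ahead of the robot, y to its left, z up, the work surface at z = 0. Lengths are in mm, angles in rad, forces in N, time in s.
With the tool pointing down it reaches from about 350 to 775 mm from the base axis. Payload 7.3 kg.
Tool frame: the origin (TCP) lies on the centre line of the jaws, within the pads' length; the fingertips stand bot.tip_reach ahead of it and the grasp point (between the pads) lies 6 mm ahead of it (bot.tip_reach is the distance from the TCP to the fingertips, in mm); z points along the fingers, y is the direction in which the jaws open and shut (so a half turn about z gives the same grasp; the last joint's range is limited). The gripper opens to 92 mm and grips with 3 to 60 N. Pads are 19 mm wide; open, the fingers measure 130 mm over their backs; the gripper's body (75 mm by 190 mm) begins 47 mm behind the grasp point.
Start: joints at [1.08, 0.342, 1.524, -0, 1.275, -0.146], TCP at [177.44, 494.123, 251.741] pointing down, gripper open.
Joint ranges: [-2.53, 2.53], [-0.77, 2.02], [0.04, 2.7], [-1, 4.14], [0.28, 2.66], [-3.11, 3.11]. Speed limits (rad/s): [2.57, 2.57, 3.14, 3.14, 3.14, 3.14].

INTERFACE

Orientations are given as [roll, pitch, yaw] about the fixed x, y, z axes, in that order (R = Rz(yaw) Ry(pitch) Rx(roll)).
In Python, from plant import bot gives the robot as it stands.
- The arm moves only by the tool step_arm, never from a script. Its argument "deltas" is a list of rows, each a list of 6 numbers: the shift along the tool's x, y, z in mm, then the turn, a rotation vector about the tool's x, y, z in rad. A call has 1 to 5 rows; each row is the pose to reach, as a shift and turn from the pose commanded when the call began, along the tool's axes at that moment; what a row does not reach only later rows make up. A row lasts 1/12 s, in which the tool goes at most 41.7 mm and 7.16 degrees, less where a joint would pass 70% of its speed; a pose out of reach is approached as far as the arm can. A call with a gripper value outside its range is refused whole. "fingers" is the finger opening in mm, from 0 to 91.8, set as the call begins (left out, the last holds). The fingers move at their own pace and stop on an object; the grip force is fixed at half the most. Time passes only in rows, so rows that repeat a pose let the fingers close. It gives the time, the measured TCP pose, the force and the opening at its end, in the units of the state.
- bot.get_obs(): the state, without advancing time (a new reading comes with each control period).
- bot.capture(name): name is "scene" or "top" or "wrist"; returns a dict with "color" (384x512x3 uint8, red, green, blue), "fx", "fy", "cx", "cy" (pixels), "R" (3x3) and "t" (3): a world point X has camera coordinates R X + t. Camera axes: x right, y down, z forward; pixel columns grow to the right and rows downward; lengths in mm; the calibration is good to about 2 mm. A picture is of the moment at which its call begins. There is no depth.
- bot.close_job(): hands the job in, once; it reports no verdict.
Trained networks look in a picture, given as the dict that the camera call returned (one of the last four; its "shot" number tells which), for a name from the list of things; names that differ only in an ending like _2 or _b are one class to them, and where a whole thing is asked for, a point or a joint stands for the part that bears it (a point fixed in the world has none). Each returns a list of dicts, best first, with "p" (0 to 1); they miss things now and then, are a little off and sometimes report something else, mostly with a low value. They report only what shows in the picture. A call takes as long as a camera call.
- bot.boxes_of(query, picture): "rect" ([centre column, centre row, width, height] in pixels, round what is visible of it).
The state is a dict: "time": time; "joint_positions": joint angles; "dq": joint speeds; "tau": joint torques, N m; "tool_pos": TCP position; "tcp_rot": TCP orientation; "contact_force": force on the tool from outside, world axes, zero at the start; "moment": the same for the moment, N m; "grip_width": finger opening in mm.
Only numpy, scipy, OpenCV 4.12 (cv2) and the standard library are available. Lean on these libraries where they do the work, as an engineer would, in place of code of your own. Each camera call takes 0.05 s, during which the arm holds its last target. There are 200 camera calls.

TASK

Fit the green spring to the damper held in the vise: thread it, tight coil down, over the rod end, twisting it a little whenever the coil snags on the adjuster instead of forcing or dropping it, until it sits fully down on its seat. Then put the steel top cup over the rod end so that it lies flat on the spring, and let go. Leave the other things on the bench as they are.

Things in the scene. Friction and masses are not known exactly. Their poses are not given: they have to be found in the camera images.
- spring: Lime green stiff steel compression spring (no give at hand force), 85 mm high, standing on the bench, wire 5 mm. Origin: centre of its underside; z up its axis. The lowest coil is tight and flat: 27 mm inside, 37 outside. All coils above are wide, 42 inside, 52 outside, and clear everything on the damper. Hold it round the wide coils, best with the fingers over the top 30 mm.
- coil_opening (a point): The open side of the spring's tight coil, 16 mm from the spring's axis along the spring's own +x, 2.5 mm above its underside. Seen from above, the wire's end lies 28 degrees from +x towards the spring's +y; on the other side of +x the wire swings steeply out to the wide coils. The adjuster passes only here: free within about 5 degrees of +x, rubbing to about 10.
- vise: Blue bench vise fixed to the table, about 190 x 100 mm, jaws 74 mm wide, 60 mm high, screw and tommy bar towards its own -x. Origin on the table below the axis of the upright damper it clamps, z up. Damper: 24 mm tube (top edge bevelled) to 108 mm high, 12 mm rod, 24 mm rod head from 120 to 141 mm with a cone to 147, then a 10 mm threaded stem. Over 25 N from spring or cup harms it.
- adjuster (a point): Point on the damper's axis, 134 mm above the table, at the height of the red adjuster: a delicate flat lever 7 mm wide, 6 high, that sticks out of the rod head to one side, to 19 mm from the axis. Its direction is not measured: anywhere within 90 degrees of the vise's +x. Visible from above, or found by twisting: the coil rests on it, spring underside 137 mm high, until the opening comes over it.
- seat (a point): Centre of the upper face of the spring seat collar, on the damper's axis, 76 mm above the table; the axes are those of the vise.
- rod_end (a point): Tip of the damper's threaded stem, on its axis, 183 mm above the table (so the stem stands 22 mm above the seated spring); the axes are those of the vise.
- top_cup: Steel dish lying open side down on the bench, 61 mm diameter, with a black rubber hub on top to grip it by. Origin: centre of its underside, z up. The dish is 9 mm high, its rim reaching 4 mm down around the spring's top coil (57 mm inside); the hub goes from 9 to 29 mm, 26 mm diameter; bore 15 mm right through. In place its origin is 81 mm above the spring's underside.
- spare_spring: Black spring of the same shape, 85 mm high, 52 mm diameter, standing on the bench; not to be used. Origin: centre of its underside.
- bump_stop: Yellow bump stop ring, 36 mm diameter, 22 mm high. Leave alone.
- file: Rasp with green handle, 250 mm long, lying. Leave alone.
- screwdriver: Screwdriver with green handle, lying. Leave alone.
- kart_wheel: Black and yellow kart wheel, 130 mm diameter, 52 mm high, lying. Leave alone.
- parts_tray: Grey parts tray, 110 x 140 x 30 mm. Leave alone.
- grease_tin: Closed red tin, 70 mm diameter, 60 mm high. Leave alone.

How it is judged (in metres and radians):
On the way:
1. the green spring is threaded over the rod end and sits fully down on its seat, upright (z of spring in the frame of seat below 0.003 m and horizontal distance between spring and seat below 0.004 m and angle between spring's own z axis and vertical below 0.06 rad), for 0.2 s.
At the end, for the whole second after the job is handed in: Green spring upright on its seat (underside within 3 mm of it, 4 mm of the axis, tilt under 3.4 deg). Top cup over the rod end (within 6 mm of the axis), upright (5.7 deg), flat on the spring (origin 77 to 84 mm above the spring underside, 4.6 deg). Both released and at rest (all of step 1 and horizontal distance between top_cup and rod_end below 0.006 m and z of top_cup in the frame of spring between 0.077 and 0.084 m and angle between the z axis of top_cup and the z axis of spring, either way round below 0.08 rad and angle between top_cup's own z axis and vertical below 0.1 rad and linear speed of each of spring, top_cup below 0.02 m/s); the robot touches nothing.
It fails at once if more than 25 N between the spring and the damper or vise (forced or dropped) (contact force between spring and vise above 25 N).
It fails at once if more than 25 N between the top cup and the damper or vise (contact force between top_cup and vise above 25 N).
It fails at once if another thing on the bench moved by more than 30 mm (distance of any of spare_spring, bump_stop, file, screwdriver, kart_wheel, parts_tray, grease_tin from where it was at the start of the episode above 0.03 m).
It also fails if it takes over 72 s, if anything falls off the work surface, if the arm or the gripper's body presses on something with over 40 N, if the wrist force passes 120 N, or if a joint passes its speed limit or range.

## Working session

There is one attempt and no reset: what is moved stays moved. The work goes in short steps, Python scripts to look and compute and a tool call to move; the robot and the scene stay as the last step left them, time stands still between calls to the robot, and variables do not carry over. Pictures are saved under pics/ and viewed, about 8 in all and at most 12, crops included, and the job is handed in when it is done.

Besides the shell and the picture viewer there is one more tool, called after "Request:" as name(argument=value, ...), one argument or row to a line, values as JSON. step_arm: Moves the arm, as the interface text tells. Its arguments: {"type":"object","properties":{"deltas":{"type":"array"},"fingers":{"type":"number"}},"required":["deltas"]}

```bash
ls; mkdir -p pics; cat > h.py <<'E'
import sys; sys.path.insert(0,'.')
import numpy as np, cv2
from plant import bot
def cap(n,f=None,crop=None,s=1):
    c=bot.capture(n)
    if f:
        im=c["color"][:,:,::-1]
        if crop: x0,y0,x1,y1=crop; im=im[y0:y1,x0:x1]
        cv2.imwrite(f"pics/{f}.png",cv2.resize(im,None,fx=s,fy=s,interpolation=cv2.INTER_CUBIC))
    return c
def ray(c,u,v,z):
    d=c["R"].T@np.array([(u-c["cx"])/c["fx"],(v-c["cy"])/c["fy"],1]); o=-c["R"].T@c["t"]
    return o+d*(z-o[2])/d[2]
def proj(c,X):
    p=c["R"]@np.array(X,float)+c["t"]; return np.array([c["fx"]*p[0]/p[2]+c["cx"],c["fy"]*p[1]/p[2]+c["cy"]])
E
python3 - <<'E'
from h import *
c=cap("top","top0"); d=cap("scene","scene0")
print(bot.tip_reach,bot.get_obs())
for n,cc in(("top",c),("scene",d)):
    print(n,cc["fx"],"cam",(-cc["R"].T@cc["t"]).round(), "axes",cc["R"].round(2).tolist())
    for q in["spring","spare_spring","vise","adjuster","top_cup","rod_end","coil_opening","bump_stop","grease_tin"]:
        print(q,[(np.round(b["rect"],1).tolist(),round(b["p"],2)) for b in bot.boxes_of(q,cc)[:3]])
E
```

```text
pics
25.0 {'time': 0.1, 'joint_positions': array([ 1.08001359e+00,  3.42647386e-01,  1.52491471e+00, -1.87372654e-05,
        1.27536998e+00, -1.46020077e-01]), 'dq': array([-0.0018553 , -0.0024504 , -0.00081838,  0.00129979,  0.00131484,
        0.00062769]), 'tau': array([ 3.01260443e-03, -4.32004666e+01, -2.44695050e+01,  7.19871302e-02,
        5.25920524e-02, -6.31755529e-05]), 'tool_pos': array([177.27823835, 493.82499745, 251.11973137]), 'tcp_rot': array([-3.14026488e+00, -1.77160033e-04,  2.79683535e+00]), 'contact_force': array([-0.25436958,  0.22913635, -0.54795001]), 'moment': array([-0.02261041,  0.00569389, -0.0288017 ]), 'grip_width': 91.51568140716968}
top 485.80632129900613 cam [ 245.   18. 1604.] axes [[0.01, -1.0, -0.0], [-0.98, -0.01, -0.21], [0.21, 0.0, -0.98]]
spring [([329.8, 171.3, 19.2, 20.6], 0.59)]
spare_spring []
vise [([255.2, 191.4, 33.8, 50.5], 0.92)]
adjuster [([256.6, 188.8, 41.6, 55.5], 0.75)]
top_cup [([187.2, 218.9, 18.3, 21.9], 0.47), ([327.2, 171.1, 16.3, 17.9], 0.29), ([356.1, 225.3, 19.6, 23.7], 0.18)]
rod_end [([258.6, 190.1, 36.5, 53.1], 0.69)]
coil_opening [([325.6, 169.5, 18.7, 21.0], 0.72)]
bump_stop [([218.4, 151.5, 13.3, 9.8], 0.47)]
grease_tin [([101.9, 192.6, 26.8, 18.5], 0.78)]
scene 436.4209597048796 cam [1175. 1026. 1018.] axes [[-0.84, 0.54, -0.01], [0.33, 0.49, -0.81], [-0.43, -0.68, -0.59]]
spring [([197.1, 192.7, 14.4, 25.4], 0.56)]
spare_spring [([226.8, 168.7, 7.5, 15.7], 0.5)]
vise [([245.6, 217.6, 63.1, 51.5], 0.61)]
adjuster [([244.4, 218.1, 60.6, 59.8], 0.84)]
top_cup [([306.1, 257.5, 17.6, 17.0], 0.6), ([226.2, 166.6, 8.0, 17.9], 0.58)]
rod_end [([244.3, 219.5, 54.7, 61.2], 0.72)]
coil_opening [([196.4, 195.1, 11.3, 21.6], 0.74)]
bump_stop [([232.2, 263.1, 13.2, 12.1], 0.68)]
grease_tin [([349.6, 321.4, 22.3, 34.3], 0.72)]
```

```bash
python3 - <<'E'
from h import *
c=cap("top","top1",(80,110,400,290),2.5)
d=cap("scene","scene1",(150,130,400,360),3)
for n,p in(("spring",(327,171)),("cup",(187,219)),("vise",(255,190)),("tin",(102,192))): print(n,ray(c,*p,30).round())
E
```

```text
spring [ 641. -218.   30.]
cup [474. 243.  30.]
vise [573.  22.  30.]
tin [560. 528.  30.]
```

View pics/top1.png

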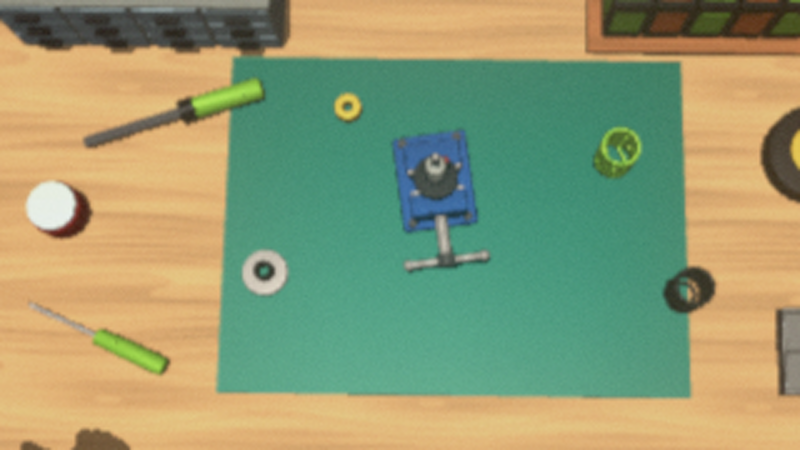

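View pics/scene1.png

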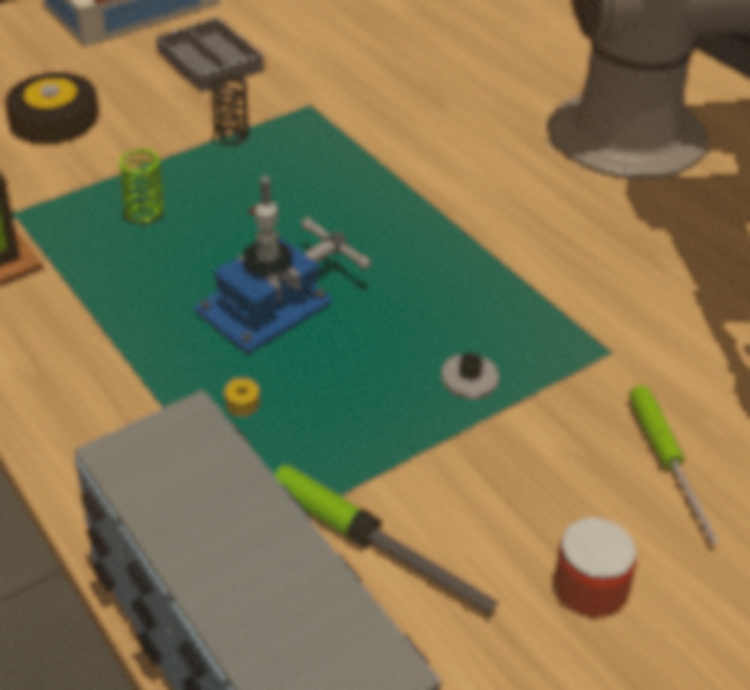

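The top view shows the green spring's top ring at about (328,169), the rod tip at (254,173), the cup hub at (186,218), and the vise screw pointing down the image. That puts vise +x close to world +x. A dark red spot, the adjuster, lies right of the rod head at about (259,173). The scene view agrees with this.

```bash
cat >> h.py <<'E'
from scipy.spatial.transform import Rotation as Ro
def tool():
    o=bot.get_obs(); return np.array(o["tool_pos"]),Ro.from_euler("xyz",o["tcp_rot"])
def go(p,yaw):
    "delta in tool axes to reach p, tool down with yaw"
    t,r=tool(); q=Ro.from_euler("xyz",[np.pi,0,yaw])
    print("delta",np.round(r.inv().apply(np.array(p)-t),1).tolist(),np.round((r.inv()*q).as_rotvec(),3).tolist())
E
python3 - <<'E'
from h import *
c=cap("top"); w=cap("wrist")
print("spring",ray(c,328.4,168.8,85).round(1),"rod",ray(c,254,172.8,183).round(1),"cup",ray(c,185.6,218,29).round(1))
t,r=tool(); o=-w["R"].T@w["t"]
print("cam in tool",r.inv().apply(o-t).round(1),"cam axes in tool (rows)",(w["R"]@r.as_matrix()).round(3).tolist(),w["fx"],w["cx"],w["cy"])
print(r.as_matrix().round(3).tolist())
go([480,20,400],2.797);go([480,20,400],np.pi)
E
```

```text
spring [ 634.5 -214.    85. ] rod [594.2  25.1 183. ] cup [477.1 247.8  29. ]
cam in tool [  77.6    0.5 -133.7] cam axes in tool (rows) [[0.0, 1.0, 0.0], [-0.958, 0.0, -0.287], [-0.287, -0.0, 0.958]] 296.667424499097 254.42575036395175 187.49192653179935
[[-0.941, 0.338, 0.0], [0.338, 0.941, 0.0], [0.0, 0.0, -1.0]]
delta [-445.0, -343.9, -148.3] [0.0, -0.0, -0.0]
delta [-445.0, -343.9, -148.3] [0.0, 0.0, -0.345]
```

Request:
step_arm(
  deltas=[
    [-35,-15.4,1.5,0,0,0],
    [-70,-30.8,3,0,0,0],
    [-105,-46.2,4.5,0,0,0],
    [-140,-61.6,6,0,0,0],
    [-175,-77,7.5,0,0,0],
  ],
)

```text
time: 1.62
tool_pos: [317.0, 361.2, 244.3]
tcp_rot: [3.141, 0.0, 2.797]
contact_force: [0.8, 0.8, -0.3]
grip_width: 92.0
```

Request:
step_arm(
  deltas=[
    [-35,-15.4,1.5,0,0,0],
    [-70,-30.8,3,0,0,0],
    [-105,-46.2,4.5,0,0,0],
    [-140,-61.6,6,0,0,0],
    [-175,-77,7.5,0,0,0],
  ],
)

```text
time: 2.03
tool_pos: [455.9, 229.3, 236.8]
tcp_rot: [3.141, 0.0, 2.797]
contact_force: [-0.4, 0.4, -0.1]
grip_width: 91.8
```

Request:
step_arm(
  deltas=[
    [-35,-15.4,1.5,0,0,0],
    [-70,-30.8,3,0,0,0],
    [-105,-46.2,4.5,0,0,0],
    [-140,-61.6,6,0,0,0],
    [-175,-77,7.5,0,0,0],
  ],
)

```text
time: 2.45
tool_pos: [594.6, 97.7, 229.2]
tcp_rot: [3.141, 0.0, 2.797]
contact_force: [-0.1, 0.3, 0.5]
grip_width: 92.1
```

Request:
step_arm(
  deltas=[
    [-35,-15.4,1,0,0,-0.1],
    [-70,-30.8,2,0,0,-0.2],
    [-99,-43,3,0,0,-0.3],
    [-99,-43,3,0,0,-0.345],
    [-99,-43,3,0,0,-0.345],
  ],
)

```text
time: 2.87
tool_pos: [672.8, 23.5, 224.9]
tcp_rot: [3.141, -0.001, 3.141]
contact_force: [-0.4, 0.4, -0.1]
grip_width: 92.0
```

```bash
python3 - <<'E'
from h import *
print(bot.get_obs())
w=cap("wrist","w1",None,1.5)
print("pred tip",proj(w,[594,25,183]))
for q in["vise","adjuster","rod_end"]: print(q,[(np.round(b["rect"],1).tolist(),round(b["p"],2)) for b in bot.boxes_of(q,w)[:3]])
E
```

```text
{'time': 2.8667, 'joint_positions': array([-7.88128844e-02,  6.41895555e-01,  1.09974404e+00,  9.80935973e-05,
        1.40127371e+00, -1.64878038e+00]), 'dq': array([ 0.039322  , -0.03679583,  0.04204012,  0.01043706,  0.00263745,
        0.09734277]), 'tau': array([-1.69985075e+00, -5.82167029e+01, -2.64757615e+01, -2.44066156e-01,
       -2.69226171e-02, -8.64575151e-01]), 'tool_pos': array([672.79153602,  23.53161734, 224.90624391]), 'tcp_rot': array([ 3.14139340e+00, -1.30911301e-03,  3.14074734e+00]), 'contact_force': array([-0.36632267,  0.35561177, -0.12972827]), 'moment': array([0.0566717 , 0.05365012, 0.03901916]), 'grip_width': 91.95789184858602}
pred tip [256.01050727  96.43066253]
vise [([247.6, 85.0, 128.5, 167.3], 0.62)]
adjuster [([248.6, 84.4, 122.3, 168.8], 0.65)]
rod_end [([245.1, 83.5, 123.3, 166.3], 0.91)]
```

View pics/w1.png

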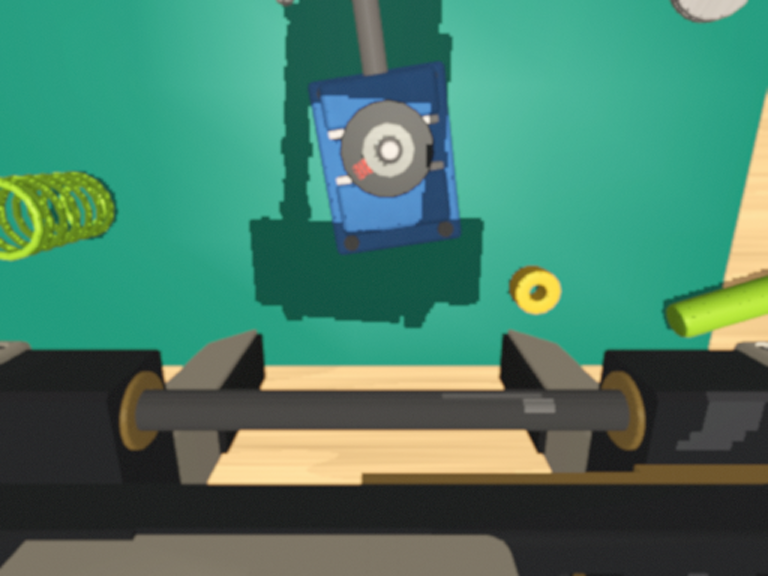

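The wrist view shows the stem tip at about (259,100) in native pixels and the red adjuster left of and below it at about (241,113). Nothing blocks the view.

```bash
python3 - <<'E'
from h import *
w=cap("wrist"); im=w["color"].astype(int)
h=np.zeros(im.shape[:2],bool)
red=(im[:,:,0]>150)&(im[:,:,0]>im[:,:,1]*1.5)&(im[:,:,2]<130); red[:60]=0;red[150:]=0
v,u=np.nonzero(red); print("red n",len(u),u.mean(),v.mean(),u.min(),u.max(),v.min(),v.max())
wh=(im.min(2)>225); wh[:85]=0; wh[115:]=0; wh[:,:245]=0; wh[:,275:]=0
a,b=np.nonzero(wh); print("white",len(a),b.mean(),a.mean())
print(im[100,245:275].mean(1).astype(int), im[88:113,259].mean(1).astype(int))
S=ray(w,259.4,100,183); print("axis from tip",S)
P=[ray(w,x,y,137)[:2] for x,y in zip(u,v)]; P=np.array(P); 
d=P-S[:2]; print("adj r",np.linalg.norm(d,axis=1).min(),np.linalg.norm(d,axis=1).max(),"ang",np.degrees(np.arctan2(*d.mean(0)[::-1])))
pc=P-P.mean(0); e=np.linalg.svd(pc)[2][0]; print("pca ang",np.degrees(np.arctan2(e[1],e[0])))
E
```

```text
red n 92 237.25 114.1413043478261 232 243 108 120
white 51 254.68627450980392 101.7843137254902
[195 161 124 130 172 213 235 241 241 240 241 241 241 238 224 190 146 133
 166 199 211 211 212 213 212 210 196 159 131 126] [220 219 219 213 197 185 168 137 129 146 175 206 224 231 230 227 220 201
 171 136 122 143 179 199 206]
axis from tip [594.8048533  29.6519899 183.       ]
adj r 15.025775745983745 21.856841033233355 ang -56.81039187847584
pca ang 33.69478476262318
```

```bash
python3 - <<'E'
from h import *
w=cap("wrist"); im=w["color"].astype(int); print(tool()[0])
g=im.mean(2); print(g[99,240:272].astype(int), g[86:114,254].astype(int))
red=(im[:,:,0]>150)&(im[:,:,0]>im[:,:,1]*1.5)&(im[:,:,2]<130); red[:60]=0;red[150:]=0
v,u=np.nonzero(red); print(len(u),u.mean(),v.mean())
for vv in(99,100,101):
  S=ray(w,254.5,vv,183); P=np.array([ray(w,x,y,137)[:2] for x,y in zip(u,v)]); d=P-S[:2]
  print(S,"r",np.linalg.norm(d,axis=1).min(),np.linalg.norm(d,axis=1).max(),"ang",np.degrees(np.arctan2(*d.mean(0)[::-1])))
# vise axis at seat collar: outline dark circle
cv2.imwrite("pics/w2.png",cv2.resize(w["color"][60:150,205:305,::-1],None,fx=6,fy=6,interpolation=cv2.INTER_CUBIC))
E
```

```text
[671.68806401  26.37460336 226.79303339]
[207 208 208 208 207 196 163 127 125 153 195 225 237 239 240 239 239 237
 228 206 167 133 142 180 205 212 212 212 213 212 208 189] [220 220 220 219 220 214 187 149 131 147 188 225 237 240 240 241 240 239
 238 238 233 210 157 113 130 173 198 205]
93 237.34408602150538 114.19354838709677
[594.30442199  26.87969389 183.        ] r 13.304529997539591 20.154736521091642 ang -49.55634477930609
[594.85409014  26.88003023 183.        ] r 13.022943889586413 19.757796438038568 ang -51.04073557561812
[595.40477808  26.88036719 183.        ] r 12.659429568788996 19.38340630704821 ang -52.59287424584764
```

View pics/w2.png

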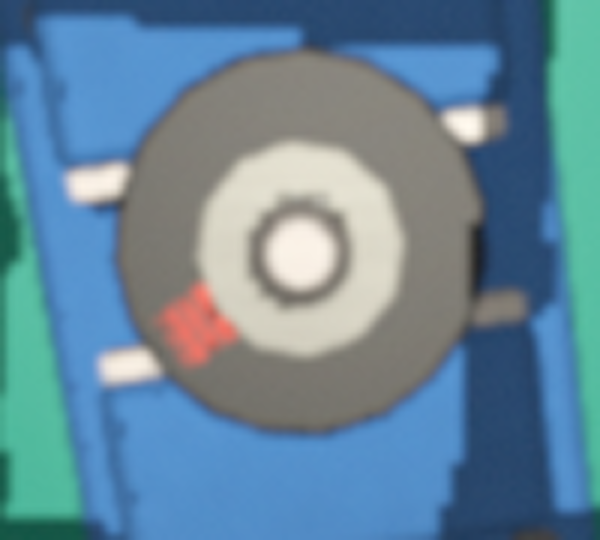

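The stem tip is at about (254.5,101.5). The lever points down and left, which gives a world direction of about -53.5°, with the axis near (595.5, 27). Next I look down at the spring.

Request:
step_arm(
  deltas=[
    [-7,-40,0,0,0,0],
    [-14,-80,0,0,0,0],
    [-20,-120,10,0,0,0],
    [-26,-158,22,0,0,0],
    [-32,-195,40,0,0,0],
  ],
)

```text
time: 3.58
tool_pos: [704.8, -171.0, 188.2]
tcp_rot: [-3.14, 0.004, -3.141]
contact_force: [1.0, -0.1, 0.2]
grip_width: 92.0
```

Request:
step_arm(
  deltas=[
    [-4,-22,17,0,0,0],
    [-8,-45,37,0,0,0],
    [-8,-45,37,0,0,0],
    [-8,-45,37,0,0,0],
    [-8,-45,37,0,0,0],
  ],
)

```text
time: 4.0
tool_pos: [712.5, -213.5, 150.1]
tcp_rot: [3.141, 0.001, -3.141]
contact_force: [0.2, -0.0, 1.0]
grip_width: 91.7
```

```bash
python3 - <<'E'
from h import *
print(tool()[0],bot.get_obs()["dq"].round(3))
w=cap("wrist"); p=proj(w,[634,-214,2]); print(p,proj(w,[634,-214,85]),bot.boxes_of("spring",w)[:1])
x,y=int(p[0]),max(int(p[1]),50)
x0,y0=max(x-50,0),max(y-45,0); print(x0,y0)
cv2.imwrite("pics/s1.png",cv2.resize(w["color"][y0:y0+100,x0:x0+110,::-1],None,fx=6,fy=6,interpolation=cv2.INTER_CUBIC))
E
```

```text
[ 712.45432551 -213.54053014  150.11186975] [ 0.018 -0.024 -0.008 -0.    -0.001 -0.002]
[253.49666472  97.5040704 ] [253.04925242  97.07556129] [{'rect': [255.9, 103.5, 78.4, 82.6], 'p': 0.69}]
203 52
```

View pics/s1.png

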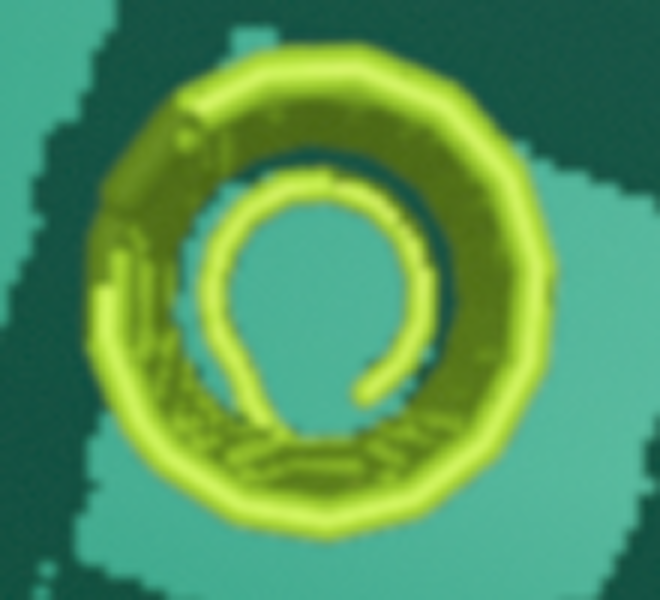

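The spring's tight coil is centred at crop (319,286). The wire end sits at crop (358,397), so the end angle is about 18-20° and spring yaw is about -9°.

```bash
python3 - <<'E'
from h import *
w=cap("wrist")
print(ray(w,255.8,99.3,2.5),ray(w,256.2,100.1,83),tool()[0])
im=w["color"].astype(int); g=(im[:,:,1]>170)&(im[:,:,2]<110)&(im[:,:,0]>130)
# ring pixels at z=2.5: angles by r
v,u=np.nonzero(g); P=np.array([ray(w,x,y,2.5)[:2] for x,y in zip(u,v)]); C=ray(w,255.8,99.3,2.5)[:2]
d=P-C; r=np.hypot(*d.T); m=(r>11)&(r<20); a=np.degrees(np.arctan2(d[:,1],d[:,0]))[m]; 
print("small positive/neg angles",np.sort(a[abs(a)<60]).round(), "fit",cv2.fitEllipse(np.float32(P[m][:,None]*1.0))[:2])
E
```

```text
[ 636.23457582 -211.62819788    2.5       ] [ 636.41848561 -211.61930736   83.        ] [ 712.88045809 -213.08910383  151.12314773]
small positive/neg angles [-59. -59. -58. -58. -57. -56. -56. -55. -54. -54. -53. -53. -52. -51.
 -51. -50. -50. -49. -48. -48. -46. -46. -46. -46. -44. -44. -44. -44.
 -42. -42. -42. -41. -40. -40. -39. -38. -38. -37. -37. -36. -35. -35.
 -34. -33. -32. -31. -31. -30. -28. -27. -25. -21.  18.  19.  20.  21.
  22.  23.  23.  24.  25.  26.  26.  27.  27.  29.  29.  30.  30.  32.
  32.  33.  33.  34.  35.  35.  36.  37.  37.  38.  39.  39.  40.  41.
  41.  42.  43.  43.  43.  45.  45.  45.  47.  47.  48.  48.  50.  50.
  50.  51.  52.  52.  53.  54.  54.  55.  56.  56.  57.  58.  58.  59.
  60.] fit ((637.38232421875, -212.4520263671875), (32.08795928955078, 33.0430908203125))
```

Request:
step_arm(
  deltas=[
    [30,1,0,0,0,0],
    [60,1.7,0,0,0,0],
    [77,1.7,12,0,0,0],
    [77,1.7,40,0,0,0],
    [77,1.7,69,0,0,0],
  ],
)

```text
time: 4.57
tool_pos: [636.0, -212.6, 83.2]
tcp_rot: [-3.139, 0.006, -3.141]
contact_force: [-0.1, 0.6, -0.2]
grip_width: 91.5
```

Request:
step_arm(
  deltas=[
    [0,0,0,0,0,0],
    [0,0,0,0,0,0],
    [0,0,0,0,0,0],
    [0,0,0,0,0,0],
    [0,0,0,0,0,0],
  ],
  fingers=30,
)

```text
time: 4.98
tool_pos: [636.3, -213.1, 82.3]
tcp_rot: [-3.14, 0.003, -3.141]
contact_force: [-0.6, -0.8, 0.1]
grip_width: 62.9
```

Request:
step_arm(
  deltas=[
    [0,0,0,0,0,0],
    [0,0,0,0,0,0],
    [0,0,0,0,0,0],
  ],
)

```text
time: 5.23
tool_pos: [635.6, -213.0, 81.1]
tcp_rot: [-3.141, 0.001, -3.141]
contact_force: [0.2, 0.7, 4.4]
grip_width: 50.1
```

Request:
step_arm(
  deltas=[
    [0,0,0,0,0,0],
    [0,0,-20,0,0,0],
    [0,0,-60,0,0,0],
    [0,0,-100,0,0,0],
    [0,0,-140,0,0,0],
  ],
)

```text
time: 5.65
tool_pos: [634.4, -212.8, 220.7]
tcp_rot: [3.141, -0.002, -3.142]
contact_force: [1.9, -1.1, -1.7]
grip_width: 50.3
```

Request:
step_arm(
  deltas=[
    [0,0,-35,0,0,0.1],
    [0,10,-60,0,0,0.2],
    [-3,40,-60,0,0,0.3],
    [-6,75,-60,0,0,0.4],
    [-9,110,-60,0,0,0.5],
  ],
)

```text
time: 6.07
tool_pos: [643.8, -102.5, 280.0]
tcp_rot: [-3.141, -0.0, 2.635]
contact_force: [0.6, -0.8, -2.1]
grip_width: 50.2
```

```bash
python3 - <<'E'
from h import *
print(bot.get_obs()["tcp_rot"],bot.get_obs()["grip_width"])
go([652,-27,280.2],2.382)
E
```

```text
[-3.14148853e+00 -4.77892185e-04  2.63492656e+00] 50.153766160599766
delta [29.5, 70.0, -0.2] [-0.0, -0.0, 0.253]
```

Request:
step_arm(
  deltas=[
    [12,30,0,0,0,0.1],
    [24,60,0,0,0,0.2],
    [29.4,70.4,0,0,0,0.26],
    [29.4,70.4,0,0,0,0.26],
    [29.4,70.4,0,0,0,0.26],
  ],
)

```text
time: 6.48
tool_pos: [651.8, -26.6, 279.6]
tcp_rot: [-3.14, -0.001, 2.385]
contact_force: [-0.2, -0.3, -1.2]
grip_width: 50.4
```

Request:
step_arm(
  deltas=[
    [0,0,0,0,0,0],
    [0,0,0,0,0,0],
  ],
)

```text
time: 6.65
tool_pos: [651.9, -28.6, 279.9]
tcp_rot: [-3.141, -0.0, 2.381]
contact_force: [-0.2, -0.9, -2.3]
grip_width: 50.4
```

```bash
python3 - <<'E'
from h import *
print(tool()[0],bot.get_obs()["tcp_rot"])
w=cap("wrist"); print(proj(w,[596,26,183]))
cv2.imwrite("pics/w3.png",cv2.resize(w["color"][40:384,130:390,::-1],None,fx=2.3,fy=1.74*1,interpolation=cv2.INTER_CUBIC))
cv2.imwrite("pics/w3.png",cv2.resize(w["color"][50:300,140:370,::-1],None,fx=2.4,fy=2.4,interpolation=cv2.INTER_CUBIC))
g=w["color"].mean(2); x,y=proj(w,[596,26,183]).round().astype(int)
print(x,y); print(g[y,x-14:x+15].astype(int)); print(g[y-14:y+15,x].astype(int))
E
```

```text
[651.94316792 -28.56072018 279.92029425] [-3.14103173e+00 -1.86288898e-04  2.38121995e+00]
[255.39296909  98.30762342]
255 98
[ 40  71 107 129 135 135 133 129 116  95  90 101 114 120 119 123 148 187
 209 199 159 136 170 197 207 208 208 205 186]
[198 214 214 210 210 206 180 132 104 108 115 119 120 120 119 120 116 108
  93  84  96 119 126 126 126 126 125 118  96]
```

View pics/w3.png

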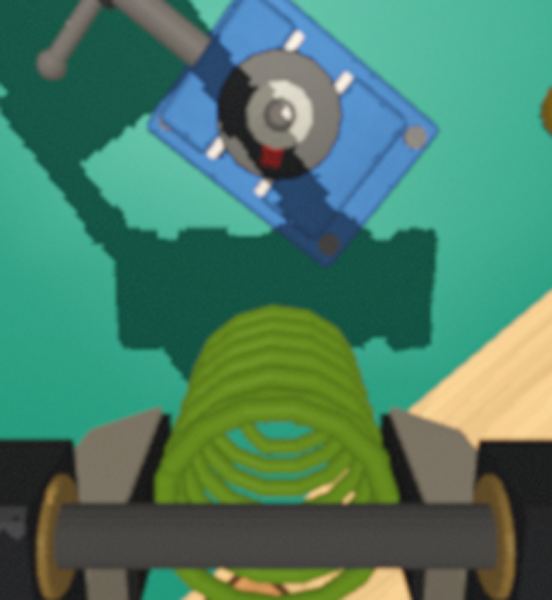

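The stem tip is at about (256.3,97.5), with the adjuster just below and slightly left of the head. That gives about -54°, which matches the first measurement. Next I average the axis offset and the position of the spring held in the jaws.

```bash
python3 - <<'E'
from h import *
T=[];Q=[];S=[];B=[]
for i in range(6):
    w=cap("wrist"); im=w["color"].astype(int); o=bot.get_obs(); T.append(o["tool_pos"]);Q.append(o["tcp_rot"][2])
    gr=(im[:,:,1]>im[:,:,2]+40)&(im[:,:,1]>im[:,:,0]+15)&(im[:,:,2]<90)
    S.append([(np.nonzero(gr[r,180:330])[0][[0,-1]]+180).tolist() for r in(236,242,248)])
    g=cv2.GaussianBlur(w["color"],(0,0),.7).mean(2)
    hc=cv2.HoughCircles(cv2.resize(w["color"][70:130,225:290].mean(2).astype(np.uint8),None,fx=4,fy=4,interpolation=cv2.INTER_CUBIC),cv2.HOUGH_GRADIENT,1.5,200,param1=80,param2=15,minRadius=85,maxRadius=115)
    B.append(None if hc is None else np.round([hc[0,0,0]/4+225-.4,hc[0,0,1]/4+70-.4,hc[0,0,2]/4],1).tolist())
print(np.mean(T,0),np.std(T,0),np.mean(Q)); print(S[0],S[-1]); print("collar circle",B)
print("collar pred @76",proj(w,[596.3,27,76]),"tip",proj(w,[596.3,27,183]))
E
```

```text
[652.02420969 -27.99985965 280.15899513] [0.02294418 0.31053038 0.06010846] 2.3809378322885233
[[208, 299], [207, 302], [204, 303]] [[208, 299], [207, 302], [204, 303]]
collar circle [[267.8999938964844, 102.4000015258789, 26.899999618530273], [247.3000030517578, 96.4000015258789, 21.799999237060547], [263.79998779296875, 103.19999694824219, 23.600000381469727], [252.1999969482422, 85.5, 26.799999237060547], [253.6999969482422, 84.4000015258789, 27.700000762939453], [264.8999938964844, 103.5, 24.799999237060547]]
collar pred @76 [255.23245574  98.48186922] tip [255.62562986  98.35457352]
```

Request:
step_arm(
  deltas=[
    [35,0,0,0,0,0],
    [70,0.4,0,0,0,0],
    [78,0.4,0,0,0,0],
    [78,0.4,0,0,0,0],
    [78,0.4,0,0,0,0],
  ],
)

```text
time: 7.42
tool_pos: [596.1, 27.0, 280.9]
tcp_rot: [3.141, 0.001, 2.383]
contact_force: [0.1, -0.6, -0.8]
grip_width: 50.2
```

Request:
step_arm(
  deltas=[
    [0,0,0,0,0,0],
    [0,0,0,0,0,0],
    [0,0,0,0,0,0],
    [0,0,0,0,0,0],
    [0,0,0,0,0,0],
  ],
)

```text
time: 7.83
tool_pos: [596.0, 26.5, 279.9]
tcp_rot: [-3.141, -0.0, 2.381]
contact_force: [0.1, 0.2, -2.3]
grip_width: 49.8
```

```bash
python3 - <<'E'
from h import *
for i in range(4):
    w=bot.capture("wrist"); o=bot.get_obs(); print(o["tool_pos"].round(2),o["tcp_rot"].round(4),o["contact_force"].round(1))
go([595.7,27,280],2.381)
d=cap("scene")
p=proj(d,[596.2,26.9,200]).astype(int)
cv2.imwrite("pics/sc2.png",cv2.resize(d["color"][p[1]-45:p[1]+50,p[0]-45:p[0]+45,::-1],None,fx=6,fy=6,interpolation=cv2.INTER_CUBIC))
E
```

```text
[595.96  26.6  280.  ] [-3.1415e+00 -2.0000e-04  2.3814e+00] [-0.4  1.3 -1.9]
[595.91  26.68 280.04] [-3.1415e+00 -2.0000e-04  2.3815e+00] [ 0.8  0.2 -1.7]
[595.86  26.75 280.08] [-3.1416e+00 -2.0000e-04  2.3816e+00] [ 0.7 -0.2 -2. ]
[595.83  26.82 280.14] [-3.1416e+00 -1.0000e-04  2.3817e+00] [ 0.1 -0.5 -2.1]
delta [0.2, 0.0, 0.1] [-0.0, -0.0, 0.001]
```

Request:
step_arm(
  deltas=[
    [0,0,12,0,0,0],
    [0,0,24,0,0,0],
    [0,0,34,0,0,0],
    [0,0,42,0,0,0],
    [0,0,46,0,0,0],
  ],
)

```text
time: 8.5
tool_pos: [595.4, 27.0, 232.9]
tcp_rot: [-3.141, -0.001, 2.382]
contact_force: [0.4, -0.0, -1.4]
grip_width: 50.1
```

Request:
step_arm(
  deltas=[
    [0,0,2,0,0,0],
    [0,0,4,0,0,0],
    [0,0,6,0,0,0],
    [0,0,8,0,0,0],
    [0,0,9,0,0,0],
  ],
)

```text
time: 8.92
tool_pos: [595.9, 26.9, 225.3]
tcp_rot: [3.141, 0.0, 2.382]
contact_force: [0.0, 0.4, -1.9]
grip_width: 50.1
```

Request:
step_arm(
  deltas=[
    [0,0,0.5,0,0,0],
    [0,0,1,0,0,0],
    [0,0,1.5,0,0,0],
    [0,0,2,0,0,0],
    [0,0,2,0,0,0],
  ],
)

```text
time: 9.33
tool_pos: [595.8, 26.9, 223.2]
tcp_rot: [3.142, -0.0, 2.382]
contact_force: [0.6, -0.2, -2.4]
grip_width: 50.3
```

Request:
step_arm(
  deltas=[
    [0,0,0.8,0,0,0],
    [0,0,1.6,0,0,0],
    [0,0,2.4,0,0,0],
    [0,0,3.2,0,0,0],
    [0,0,4,0,0,0],
  ],
)

```text
time: 9.75
tool_pos: [595.8, 26.9, 219.1]
tcp_rot: [3.142, -0.0, 2.382]
contact_force: [-0.7, -0.6, -1.0]
grip_width: 50.5
```

Request:
step_arm(
  deltas=[
    [0,0,0.5,0,0,0],
    [0,0,1,0,0,0],
    [0,0,1.5,0,0,0],
    [0,0,2,0,0,0],
    [0,0,2.5,0,0,0],
  ],
)

```text
time: 10.17
tool_pos: [595.8, 26.9, 216.7]
tcp_rot: [3.141, -0.0, 2.382]
contact_force: [0.7, 0.8, -2.1]
grip_width: 49.9
```

Request:
step_arm(
  deltas=[
    [0,0,0.5,0,0,0],
    [0,0,1,0,0,0],
    [0,0,1.5,0,0,0],
    [0,0,2,0,0,0],
    [0,0,2.5,0,0,0],
  ],
)

```text
time: 10.58
tool_pos: [595.8, 26.8, 214.3]
tcp_rot: [-3.142, 0.0, 2.382]
contact_force: [0.4, -0.5, -1.3]
grip_width: 50.6
```

```bash
python3 -c "
from h import *
for i in range(3): bot.capture('wrist'); o=bot.get_obs(); print(o['tool_pos'].round(1),o['contact_force'].round(1),o['moment'].round(2))"
```

```text
[595.7  26.8 214.1] [ 0.1 -0.2 -1.8] [-0.22  0.04  0.04]
[595.7  26.8 214.2] [ 0.1  0.  -1.9] [-0.21  0.04 -0.01]
[595.8  26.8 214.2] [-0.5 -0.7 -2. ] [-0.26  0.11 -0.03]
```

Request:
step_arm(
  deltas=[
    [0,0,0.8,0,0,0],
    [0,0,1.6,0,0,0],
    [0,0,2.4,0,0,0],
    [0,0,3.2,0,0,0],
    [0,0,4,0,0,0],
  ],
)

```text
time: 11.15
tool_pos: [595.8, 26.9, 210.1]
tcp_rot: [3.142, -0.0, 2.382]
contact_force: [-0.4, -0.9, -0.9]
grip_width: 50.3
```

Request:
step_arm(
  deltas=[
    [0,0,1,0,0,0],
    [0,0,2,0,0,0],
    [0,0,3,0,0,0],
    [0,0,4,0,0,0],
    [0,0,5,0,0,0],
  ],
)

```text
time: 11.57
tool_pos: [595.8, 27.1, 205.0]
tcp_rot: [3.141, -0.0, 2.382]
contact_force: [0.1, 0.2, -1.4]
grip_width: 50.5
```

Request:
step_arm(
  deltas=[
    [0,0,2,0,0,0],
    [0,0,4,0,0,0],
    [0,0,6,0,0,0],
    [0,0,8,0,0,0],
    [0,0,10,0,0,0],
  ],
)

```text
time: 11.98
tool_pos: [595.8, 26.9, 194.9]
tcp_rot: [-3.142, -0.0, 2.382]
contact_force: [-0.3, -1.0, -2.0]
grip_width: 50.6
```

Request:
step_arm(
  deltas=[
    [0,0,1.2,0,0,0],
    [0,0,2.4,0,0,0],
    [0,0,3.6,0,0,0],
    [0,0,4.8,0,0,0],
    [0,0,6,0,0,0],
  ],
)

```text
time: 12.4
tool_pos: [595.8, 26.9, 189.1]
tcp_rot: [3.141, 0.0, 2.382]
contact_force: [0.1, 0.3, -1.4]
grip_width: 50.4
```

Request:
step_arm(
  deltas=[
    [0,0,1,0,0,0],
    [0,0,2,0,0,0],
    [0,0,3,0,0,0],
    [0,0,4,0,0,0],
    [0,0,5,0,0,0],
  ],
)

```text
time: 12.82
tool_pos: [595.8, 26.9, 184.1]
tcp_rot: [3.141, -0.0, 2.382]
contact_force: [-0.1, 0.2, -1.3]
grip_width: 50.4
```

Past the tube edge with no lateral force. I keep going down to the seat.

Request:
step_arm(
  deltas=[
    [0,0,2,0,0,0],
    [0,0,4,0,0,0],
    [0,0,6,0,0,0],
    [0,0,8,0,0,0],
    [0,0,10,0,0,0],
  ],
)

```text
time: 13.23
tool_pos: [595.8, 26.9, 174.0]
tcp_rot: [3.142, -0.0, 2.382]
contact_force: [-0.7, 0.3, -0.7]
grip_width: 50.4
```

Request:
step_arm(
  deltas=[
    [0,0,2,0,0,0],
    [0,0,4,0,0,0],
    [0,0,6,0,0,0],
    [0,0,8,0,0,0],
    [0,0,10,0,0,0],
  ],
)

```text
time: 13.65
tool_pos: [595.8, 26.9, 164.0]
tcp_rot: [3.142, 0.0, 2.382]
contact_force: [-0.6, -0.4, -1.5]
grip_width: 50.0
```

Request:
step_arm(
  deltas=[
    [0,0,1,0,0,0],
    [0,0,2,0,0,0],
    [0,0,3,0,0,0],
    [0,0,4,0,0,0],
    [0,0,5,0,0,0],
  ],
)

```text
time: 14.07
tool_pos: [595.8, 26.9, 159.2]
tcp_rot: [3.141, 0.0, 2.382]
contact_force: [-0.3, -0.9, -2.2]
grip_width: 50.3
```

Request:
step_arm(
  deltas=[
    [0,0,0.4,0,0,0],
    [0,0,0.8,0,0,0],
    [0,0,1.2,0,0,0],
    [0,0,1.6,0,0,0],
    [0,0,2,0,0,0],
  ],
)

```text
time: 14.48
tool_pos: [595.8, 26.9, 157.2]
tcp_rot: [3.141, 0.0, 2.382]
contact_force: [0.3, -0.8, -2.0]
grip_width: 50.1
```

Request:
step_arm(
  deltas=[
    [0,0,0.3,0,0,0],
    [0,0,0.6,0,0,0],
    [0,0,0.9,0,0,0],
    [0,0,0.9,0,0,0],
  ],
)

```text
time: 14.82
tool_pos: [596.0, 26.8, 157.0]
tcp_rot: [3.141, 0.001, 2.382]
contact_force: [-1.1, -0.4, 5.9]
grip_width: 50.3
```

Request:
step_arm(
  deltas=[
    [0,0,0.2,0,0,0],
    [0,0,0.4,0,0,0],
    [0,0,0.4,0,0,0],
  ],
)

```text
time: 15.07
tool_pos: [596.1, 26.8, 157.0]
tcp_rot: [3.141, 0.001, 2.382]
contact_force: [-2.2, -0.8, 7.4]
grip_width: 50.2
```

Contact at TCP 157 gives an underside of 76 mm, so the spring is seated. I ease off and release.

Request:
step_arm(
  deltas=[
    [0,0,-0.6,0,0,0],
    [0,0,-0.8,0,0,0],
  ],
)

```text
time: 15.23
tool_pos: [596.0, 26.9, 157.1]
tcp_rot: [3.141, 0.001, 2.382]
contact_force: [-1.6, 0.0, 2.1]
grip_width: 50.1
```

Request:
step_arm(
  deltas=[
    [0,0,0,0,0,0],
    [0,0,0,0,0,0],
    [0,0,0,0,0,0],
    [0,0,0,0,0,0],
    [0,0,0,0,0,0],
  ],
  fingers=91,
)

```text
time: 15.65
tool_pos: [595.7, 27.0, 156.4]
tcp_rot: [-3.141, -0.0, 2.382]
contact_force: [0.1, -0.5, 0.1]
grip_width: 79.0
```

Request:
step_arm(
  deltas=[
    [0,0,-10,0,0,0],
    [0,0,-40,0,0,0],
    [0,0,-75,0,0,0],
    [0,0,-110,0,0,0],
    [0,0,-120,0,0,0],
  ],
)

```text
time: 16.07
tool_pos: [597.5, 26.8, 283.6]
tcp_rot: [3.135, 0.008, 2.382]
contact_force: [-0.1, 0.3, 1.2]
grip_width: 90.9
```

```bash
python3 - <<'E'
from h import *
o=bot.get_obs(); print(o["tool_pos"],o["tcp_rot"])
c=cap("scene"); p=proj(c,[596.2,26.9,120]).astype(int)
w=cap("wrist"); t=cap("top")
print(proj(c,[596.2,26.9,76]),proj(c,[596.2,26.9,161]),bot.boxes_of("spring",c)[:1])
print("cup in wrist",bot.boxes_of("top_cup",w)[:2],"top",bot.boxes_of("top_cup",t)[:2])
cv2.imwrite("pics/sc3.png",cv2.resize(c["color"][p[1]-45:p[1]+45,p[0]-50:p[0]+50,::-1],None,fx=6,fy=6,interpolation=cv2.INTER_CUBIC))
# cup from wrist camera above: TCP target with yaw pi/ 2.382
go([477+57,248-53,225],2.382)
E
```

```text
[597.53790049  26.84129357 283.57183612] [3.13528512 0.00764088 2.38185524]
[238.91870452 214.40129151] [238.09329787 194.39171516] [{'rect': [239.5, 203.3, 16.6, 25.3], 'p': 0.61}]
cup in wrist [{'rect': [254.5, 181.2, 57.7, 73.7], 'p': 0.7}] top [{'rect': [186.5, 217.8, 19.0, 18.1], 'p': 0.69}, {'rect': [250.2, 177.0, 3.3, 9.8], 'p': 0.5}]
delta [159.8, 79.9, 50.0] [-0.002, -0.003, -0.0]
```

View pics/sc3.png

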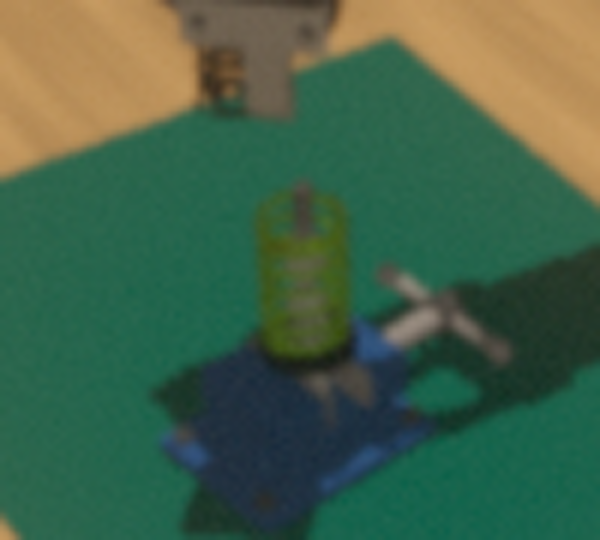

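The spring stands upright on the collar. Now for the cup.

Request:
step_arm(
  deltas=[
    [32,16,0,0,0,0],
    [64,32,5,0,0,0],
    [96,48,20,0,0,0],
    [128,64,36,0,0,0],
    [160.3,79.4,51.7,0,0,0],
  ],
)

```text
time: 16.78
tool_pos: [532.9, 196.1, 222.8]
tcp_rot: [-3.14, -0.002, 2.381]
contact_force: [0.3, -0.2, 0.2]
grip_width: 90.9
```

Request:
step_arm(
  deltas=[
    [0,0,0,0,0,0],
    [0,0,0,0,0,0],
    [0,0,0,0,0,0],
    [0,0,0,0,0,0],
    [0,0,0,0,0,0],
  ],
)

```text
time: 17.2
tool_pos: [535.0, 193.7, 225.2]
tcp_rot: [3.141, 0.0, 2.38]
contact_force: [0.4, -0.1, 0.2]
grip_width: 91.2
```

```bash
python3 - <<'E'
from h import *
for i in range(3): w=bot.capture("wrist"); print(tool()[0].round(2))
w=cap("wrist"); p=proj(w,[477,248,29]); print(p,bot.boxes_of("top_cup",w)[:1])
x0,y0=int(p[0])-60,max(int(p[1])-60,0); print(x0,y0)
im=w["color"]; cv2.imwrite("pics/c1.png",cv2.resize(im[y0:y0+120,x0:x0+120,::-1],None,fx=5,fy=5,interpolation=cv2.INTER_CUBIC))
g=im.mean(2); dk=(g<70); lab=cv2.connectedComponentsWithStats(dk[y0:y0+120,x0:x0+120].astype(np.uint8))
for s,c in zip(lab[2][1:],lab[3][1:]):
    if s[4]>100: print(s,c+[x0,y0],ray(w,*(c+[x0,y0]),29))
E
```

```text
[534.94 193.76 225.32]
[534.85 193.87 225.32]
[534.75 194.02 225.31]
[253.31053977  97.46018805] [{'rect': [258.5, 95.6, 53.0, 57.7], 'p': 0.65}]
193 37
[ 55  48  20  22 190] [257.61052632  95.33684211] [478.58984697 252.79794318  29.        ]
[   0   55  120   65 2412] [242.73134328 135.26575456] [497.81087028 211.99597491  29.        ]
```

View pics/c1.png

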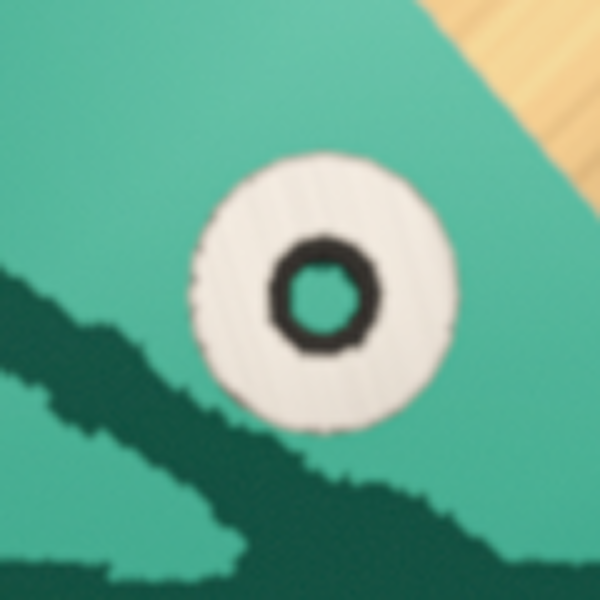

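The cup hub is centred at about (257.5,95.2), which puts it at world (478.5, 252.5).

Request:
step_arm(
  deltas=[
    [36,1.5,0,0,0,0],
    [72,3.4,10,0,0,0],
    [79.8,3.4,50,0,0,0],
    [79.8,3.4,90,0,0,0],
    [79.8,3.4,130,0,0,0],
  ],
)

```text
time: 17.87
tool_pos: [478.6, 253.1, 94.7]
tcp_rot: [3.139, 0.001, 2.383]
contact_force: [1.6, 0.4, 0.1]
grip_width: 90.9
```

Request:
step_arm(
  deltas=[
    [0,0,30,0,0,0],
    [0,0,52,0,0,0],
    [0,0,59,0,0,0],
    [0,0,59,0,0,0],
    [0,0,59,0,0,0],
  ],
  fingers=45,
)

```text
time: 18.28
tool_pos: [479.5, 252.5, 36.9]
tcp_rot: [3.141, 0.0, 2.382]
contact_force: [-0.9, -0.6, 0.0]
grip_width: 61.9
```

Request:
step_arm(
  deltas=[
    [0,0,0,0,0,0],
    [0,0,0,0,0,0],
    [0,0,0,0,0,0],
    [0,0,0,0,0,0],
    [0,0,0,0,0,0],
  ],
  fingers=10,
)

```text
time: 18.7
tool_pos: [479.0, 252.4, 36.7]
tcp_rot: [3.14, 0.0, 2.382]
contact_force: [-0.3, -0.3, -0.4]
grip_width: 28.9
```

Request:
step_arm(
  deltas=[
    [0,0,0,0,0,0],
    [0,0,0,0,0,0],
    [0,0,0,0,0,0],
    [0,0,0,0,0,0],
    [0,0,0,0,0,0],
  ],
)

```text
time: 19.12
tool_pos: [479.0, 252.4, 36.5]
tcp_rot: [3.141, 0.0, 2.382]
contact_force: [-0.5, -0.6, 5.2]
grip_width: 25.4
```

Request:
step_arm(
  deltas=[
    [0,0,-15,0,0,0],
    [0,0,-55,0,0,0],
    [0,0,-95,0,0,0],
    [0,0,-135,0,0,0],
    [0,0,-175,0,0,0],
  ],
)

```text
time: 19.53
tool_pos: [478.2, 252.1, 212.5]
tcp_rot: [-3.141, -0.001, 2.382]
contact_force: [1.7, 0.9, -0.6]
grip_width: 25.2
```

Request:
step_arm(
  deltas=[
    [-5,-2,-30,0,0,0],
    [-35,-12,-40,0,0,0],
    [-72,-24.6,-40,0,0,0],
    [-109,-37.3,-40,0,0,0],
    [-146,-50,-40,0,0,0],
  ],
)

```text
time: 19.95
tool_pos: [550.5, 114.2, 251.1]
tcp_rot: [3.141, 0.0, 2.383]
contact_force: [0.4, 0.5, -1.1]
grip_width: 25.4
```

Request:
step_arm(
  deltas=[
    [-33,-11.2,0,0,0,0],
    [-66,-22.5,0,0,0,0],
    [-95.1,-32.4,0,0,0,0],
    [-95.1,-32.4,0,0,0,0],
    [-95.1,-32.4,0,0,0,0],
  ],
)

```text
time: 20.37
tool_pos: [596.9, 25.0, 250.0]
tcp_rot: [-3.141, -0.001, 2.379]
contact_force: [-0.0, 0.5, -1.7]
grip_width: 25.2
```

Request:
step_arm(
  deltas=[
    [0,0,0,0,0,0],
    [0,0,0,0,0,0],
    [0,0,0,0,0,0],
    [0,0,0,0,0,0],
    [0,0,0,0,0,0],
  ],
)

```text
time: 20.78
tool_pos: [596.6, 27.3, 251.2]
tcp_rot: [3.141, 0.0, 2.383]
contact_force: [-0.6, 0.9, -0.5]
grip_width: 25.1
```

```bash
python3 - <<'E'
from h import *
for i in range(4): w=bot.capture("wrist"); o=bot.get_obs(); print(o["tool_pos"].round(2),o["tcp_rot"].round(4),o["contact_force"].round(1),o["grip_width"])
cv2.imwrite("pics/c2.png",cv2.resize(w["color"][150:384,130:380,::-1],None,fx=2.4,fy=2.4,interpolation=cv2.INTER_CUBIC))
go([596.4,26.6,250],2.381)
E
```

```text
[596.64  27.19 251.2 ] [3.1414e+00 1.0000e-04 2.3828e+00] [ 0.3  0.6 -0.9] 25.41984863391224
[596.69  27.04 251.18] [3.1413e+00 1.0000e-04 2.3826e+00] [-0.8  0.3 -0.5] 25.215554720161705
[596.71  26.89 251.14] [3.1414e+00 1.0000e-04 2.3824e+00] [ 0.9  0.  -0.6] 25.40549426828426
[596.73  26.79 251.09] [3.1415 0.     2.3822] [-0.4  0.1 -1.4] 25.653198620242197
delta [0.1, -0.4, 1.1] [0.0, 0.0, 0.001]
```

View pics/c2.png

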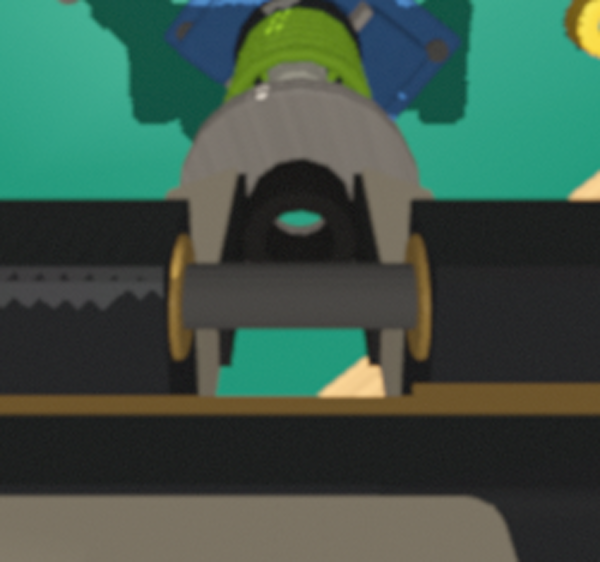

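The cup is level in the fingers with its bore free, and the spring is below it. I lower it.

Request:
step_arm(
  deltas=[
    [0,0,8,0,0,0],
    [0,0,16,0,0,0],
    [0,0,22,0,0,0],
    [0,0,27,0,0,0],
    [0,0,29,0,0,0],
  ],
)

```text
time: 21.4
tool_pos: [596.3, 26.5, 220.5]
tcp_rot: [-3.14, -0.002, 2.382]
contact_force: [0.1, -0.3, -1.7]
grip_width: 25.5
```

Request:
step_arm(
  deltas=[
    [0,0,1,0,0,0],
    [0,0,2,0,0,0],
    [0,0,3,0,0,0],
    [0,0,4,0,0,0],
    [0,0,5,0,0,0],
  ],
)

```text
time: 21.82
tool_pos: [596.9, 26.5, 217.2]
tcp_rot: [3.141, 0.0, 2.382]
contact_force: [0.1, -0.1, -0.4]
grip_width: 25.1
```

Request:
step_arm(
  deltas=[
    [0,0,2,0,0,0],
    [0,0,4,0,0,0],
    [0,0,6,0,0,0],
    [0,0,8,0,0,0],
    [0,0,10,0,0,0],
  ],
)

```text
time: 22.23
tool_pos: [596.8, 26.5, 206.8]
tcp_rot: [3.142, -0.0, 2.382]
contact_force: [0.5, 0.0, -0.1]
grip_width: 25.4
```

Request:
step_arm(
  deltas=[
    [0,0,1,0,0,0],
    [0,0,2,0,0,0],
    [0,0,3,0,0,0],
    [0,0,4,0,0,0],
    [0,0,5,0,0,0],
  ],
)

```text
time: 22.65
tool_pos: [596.8, 26.5, 202.0]
tcp_rot: [3.141, 0.0, 2.382]
contact_force: [1.0, 0.5, -1.8]
grip_width: 25.0
```

Request:
step_arm(
  deltas=[
    [0,0,0.8,0,0,0],
    [0,0,1.6,0,0,0],
    [0,0,2.4,0,0,0],
    [0,0,3.2,0,0,0],
    [0,0,4,0,0,0],
  ],
)

```text
time: 23.07
tool_pos: [596.8, 26.5, 198.0]
tcp_rot: [3.141, -0.0, 2.382]
contact_force: [-0.3, -0.2, -1.2]
grip_width: 25.4
```

Request:
step_arm(
  deltas=[
    [0,0,0.5,0,0,0],
    [0,0,1,0,0,0],
    [0,0,1.5,0,0,0],
    [0,0,2,0,0,0],
    [0,0,2,0,0,0],
  ],
)

```text
time: 23.48
tool_pos: [596.8, 26.5, 195.9]
tcp_rot: [-3.142, -0.0, 2.382]
contact_force: [-0.3, 0.5, -0.6]
grip_width: 25.4
```

Request:
step_arm(
  deltas=[
    [0,0,0.4,0,0,0],
    [0,0,0.8,0,0,0],
    [0,0,1.2,0,0,0],
    [0,0,1.2,0,0,0],
  ],
)

```text
time: 23.82
tool_pos: [596.7, 26.5, 194.7]
tcp_rot: [-3.142, -0.0, 2.382]
contact_force: [-0.0, -0.1, -0.2]
grip_width: 25.4
```

The rim is around the coil (TCP below 197.5) without resistance. Final millimetre.

Request:
step_arm(
  deltas=[
    [0,0,0.4,0,0,0],
    [0,0,0.8,0,0,0],
    [0,0,1.2,0,0,0],
    [0,0,1.2,0,0,0],
  ],
)

```text
time: 24.15
tool_pos: [596.8, 26.5, 193.6]
tcp_rot: [3.141, -0.0, 2.382]
contact_force: [-0.2, 0.2, -1.0]
grip_width: 25.1
```

Request:
step_arm(
  deltas=[
    [0,0,0.3,0,0,0],
    [0,0,0.6,0,0,0],
    [0,0,0.6,0,0,0],
  ],
)

```text
time: 24.4
tool_pos: [597.0, 26.5, 193.5]
tcp_rot: [3.141, 0.001, 2.382]
contact_force: [-1.0, 0.1, 2.1]
grip_width: 25.5
```

Request:
step_arm(
  deltas=[
    [0,0,-0.3,0,0,0],
    [0,0,-0.3,0,0,0],
    [0,0,-0.3,0,0,0],
    [0,0,-0.3,0,0,0],
    [0,0,-0.3,0,0,0],
  ],
  fingers=80,
)

```text
time: 24.82
tool_pos: [596.7, 26.5, 193.1]
tcp_rot: [-3.142, -0.0, 2.382]
contact_force: [0.5, -0.1, -0.3]
grip_width: 53.8
```

Request:
step_arm(
  deltas=[
    [0,0,0,0,0,0],
    [0,0,-5,0,0,0],
    [0,0,-25,0,0,0],
    [0,0,-60,0,0,0],
    [0,0,-90,0,0,0],
  ],
)

```text
time: 25.23
tool_pos: [596.5, 26.5, 284.7]
tcp_rot: [-3.141, -0.001, 2.382]
contact_force: [0.9, 0.3, 1.2]
grip_width: 79.9
```

Request:
step_arm(
  deltas=[
    [-35,0,0,0,0,0],
    [-70,0,0,0,0,0],
    [-78,0,0,0,0,0],
    [-78,0,0,0,0,0],
    [-78,0,0,0,0,0],
  ],
)

```text
time: 25.65
tool_pos: [652.9, -27.1, 282.7]
tcp_rot: [-3.141, -0.002, 2.381]
contact_force: [-0.2, 0.1, -0.3]
grip_width: 79.9
```

```bash
python3 - <<'E'
from h import *
for i in range(8): bot.capture("wrist")
w=bot.capture("wrist"); c=bot.capture("scene"); o=bot.get_obs(); print(o["tool_pos"],o["time"],o["grip_width"])
a=cv2.resize(w["color"][40:160,195:315],None,fx=3.3,fy=3.3,interpolation=cv2.INTER_CUBIC)
p=proj(c,[596.2,26.9,140]).astype(int)
b=cv2.resize(c["color"][p[1]-30:p[1]+30,p[0]-30:p[0]+30],(396,396),interpolation=cv2.INTER_CUBIC)
cv2.imwrite("pics/fin.png",np.hstack([a,b])[:,:,::-1])
print("tip",proj(w,[596.2,26.9,183]),"hub top",proj(w,[596.2,26.9,186]), "scene hub top",proj(c,[596.2,26.9,186])-p+30,"dish rim",proj(c,[596.2,26.9,157])-p+30)
for q in["spring","top_cup"]: print(q,bot.boxes_of(q,w)[:1],bot.boxes_of(q,c)[:1])
E
```

```text
[653.20038449 -26.942241   283.50073017] 26.15 80.21125301259055
tip [253.56086536  98.25662098] hub top [253.55109482  98.25107836] scene hub top [29.83946827 19.23835699] dish rim [30.13342848 26.36456467]
spring [] [{'rect': [237.2, 209.7, 13.8, 17.6], 'p': 0.5}]
top_cup [{'rect': [255.6, 99.9, 77.1, 79.3], 'p': 0.69}] [{'rect': [236.9, 197.1, 15.9, 14.6], 'p': 0.75}]
```

View pics/fin.png

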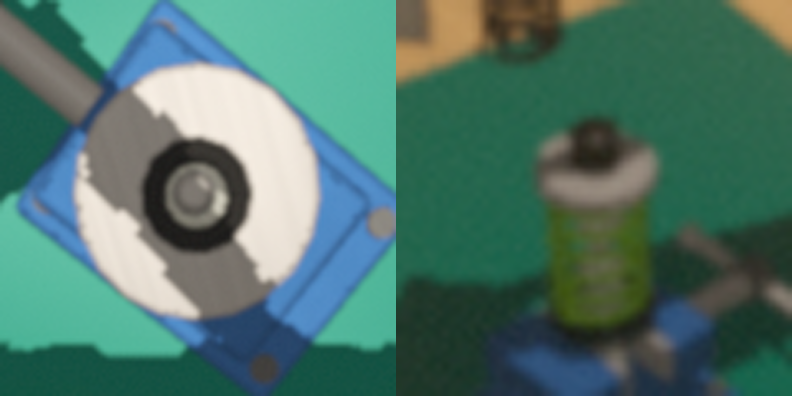

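The stem shows nearly centred in the hub bore at crop (194,192), and the hub itself is at (196,194). The dish lies flat on the spring and the gripper is clear. I hand in.

```bash
python3 -c "
from h import *
print(bot.close_job(),bot.get_obs()['time'])"
```

```text
the job is handed in; nothing more can be done
the job is handed in; nothing more can be done
```

The spring is on its seat with the top cup flat on it, both released, and I handed the job in at about 26 s. I don't know the judge's result, because handing in reports no verdict.

- **Spring:** I turned it about 43.5° so its opening lined up with the adjuster (measured at about -54° in world axes). It went past the adjuster without snagging, so no twisting was needed. The force readings, taken after each move, stayed under about 8 N. It met the seat at the expected height, underside about 76 mm.
- **Cup:** it went over the stem without resistance and touched down at the expected height, with about 2 N at contact.
- **Final pictures:** the stem is centred in the cup's bore to within about 1 mm, the dish is flat, the spring is upright, and the gripper is clear of everything.

The spring detector found nothing in the last wrist picture, because the cup covers the spring there. It did find it in the scene picture. I did not re-measure the other things on the bench, but the force readings gave no sign of touching any of them.

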